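# Drive the cross pin out of a shaft coupling on V-blocks

### The job

Lay the round shaft coupling in the two V-blocks with its cross pin standing upright over the gap between them: it rolls at a touch, so keep it caged while you handle it, do not let it turn, and set it down rather than drop it. Then take the drift punch (the longer tool in the wooden stand), push the pin down with its nose until the pin drops out into the pan below, and stand the drift back in the hole it came from, leaving the coupling lying in the vees. Do not disturb the centre punch, the hammer or the tin.

Things in the scene. Friction and masses are not known exactly. Their poses are not given: they have to be found in the camera images.
- coupling: Shaft coupling on the bench, free to roll: plain aluminium sleeve, 44 mm diameter, 130 mm long, about 0.65 kg, a 24 mm steel stub shaft standing 30 mm out of its +x end. Origin: on the axis at mid-sleeve (its centre, 22 mm above the bench at first), where a 15.5 mm cross hole goes through along z. x along the sleeve; z along the hole and pin, up at the start. It may lie either way round in the vees.
- pin: Steel spring pin stuck in the coupling's cross hole, 14 mm diameter, 40 mm long, each end 2 mm below the sleeve's surface. Origin: its centre; z along it. It slides only when pushed with about 8 to 16 N; after about 25 mm its upper end passes the grip and it falls free.
- vblocks: Fixed pair of steel V-blocks on a base plate, 176 x 120 mm. Origin: centre of the plate's underside; x along the vees. Blocks at x = -57 to -32 and 32 to 57 mm, 86 mm wide, tops at z = 78 mm, 90-degree vees centred on y = 0; a 44 mm bar in them has its axis at z = 80 mm. The gap between is open down to the pan, floor z = 8 mm, lips at y = +-58 mm up to z = 22 mm.
- drift: Drift punch upright in the wooden stand, steel, 0.2 kg, 144 mm long: round knurled body 18 mm diameter, 96 mm long; flat shoulder; below it a straight nose 8 mm diameter, 48 mm long. Origin: on the axis half-way up the body (grip here), 48 mm above the shoulder, 96 mm above the nose's end; z up along it. Its shoulder rests on the stand's top.
- stand: Fixed wooden punch stand, 66 x 150 x 56 mm high, two 12 mm holes through it at y = +-38 mm. Origin: centre of its underside. One hole holds the drift, the other the centre punch (shorter: 62 mm above the stand, 14 mm body); which is which varies.
- stand_hole_a (a point): Mouth of the stand's hole at its +y end, on the stand's top face.
- stand_hole_b (a point): Mouth of the stand's hole at its -y end, on the stand's top face.
- centre_punch: Bystander: centre punch in the other hole of the stand, 14 mm body. Origin: on its axis at the height of the stand's top.
- hammer: Bystander: hammer with a wooden handle, 280 mm long, lying beyond the V-blocks. Origin: underside, mid-length.
- tin: Bystander: tin, 68 mm diameter, 100 mm high, beyond the work. Origin: centre of its underside.
Mind the look-alikes: they are no part of the job. What is shaped like the stand but purple is not meant.

How it is judged (in metres and radians):
On the way, in this order (a step that is already met when the one before it is completed fails the run):
1. the coupling lies in both vees with its pin upright (within 11 degrees) over the gap, still in place, and the gripper has let go of it (x of coupling in the frame of vblocks between -0.02 and 0.02 m and y of coupling in the frame of vblocks between -0.004 and 0.004 m and z of coupling in the frame of vblocks between 0.076 and 0.084 m and angle between the x axis of coupling and the x axis of vblocks, either way round below 0.06 rad and angle between coupling's own z axis and vertical below 0.2 rad and contact force between the fingers and coupling below 0.3 N and distance between pin and coupling below 0.006 m), for 0.2 s.
2. the drift pushes the pin down through the coupling in the vees (x of coupling in the frame of vblocks between -0.02 and 0.02 m and y of coupling in the frame of vblocks between -0.004 and 0.004 m and z of coupling in the frame of vblocks between 0.076 and 0.084 m and angle between the x axis of coupling and the x axis of vblocks, either way round below 0.06 rad and contact force between drift and pin above 3 N and z of pin in the frame of coupling below -0.008 m).
3. the pin has dropped out of the coupling into the pan (z of pin in the frame of vblocks below 0.036 m and x of pin in the frame of vblocks between -0.034 and 0.034 m and y of pin in the frame of vblocks between -0.058 and 0.058 m), for 0.1 s.
At the end, for the whole second after the job is handed in: Coupling at rest in both vees (within 4 mm of seated, 3.4 degrees of parallel, hole within 20 mm of mid-gap), pin wholly out and at rest in the pan between the blocks, drift at rest upright (7 degrees) in a hole of the stand, shoulder on its top (within 5 mm) (all of step 3 and x of coupling in the frame of vblocks between -0.02 and 0.02 m and y of coupling in the frame of vblocks between -0.004 and 0.004 m and z of coupling in the frame of vblocks between 0.076 and 0.084 m and angle between the x axis of coupling and the x axis of vblocks, either way round below 0.06 rad and (horizontal distance between drift and stand_hole_a below 0.006 m or horizontal distance between drift and stand_hole_b below 0.006 m) and angle between drift's own z axis and vertical below 0.12 rad and z of drift in the frame of stand between 0.1 and 0.109 m and linear speed of each of coupling, pin, drift below 0.02 m/s); the robot touches nothing.
It fails at once if the coupling was dropped from more than about 13 mm, or let roll off at speed (linear speed of coupling above 0.5 m/s and contact force between the fingers and coupling below 0.05 N).
It fails at once if the centre punch, hammer or tin was disturbed (moved more than 25 mm) (distance of any of centre_punch, hammer, tin from where it was at the start of the episode above 0.025 m).
It also fails if it takes over 61 s, if anything falls off the work surface, if the arm or the gripper's body presses on something with over 40 N, if the wrist force passes 120 N, or if a joint passes its speed limit or range.

### The arm

A 6-joint arm with a two-finger parallel gripper is mounted at the origin on the work surface. World frame = base frame: x ahead of the robot, y to its left, z up, the work surface at z = 0. Lengths are in mm, angles in rad, forces in N, time in s.
With the tool pointing down it reaches from about 350 to 975 mm from the base axis. Payload 7.1 kg.
Tool frame: the origin (TCP) lies midway between the tips of the shut fingers; the grasp point (between the pads) lies 19 mm behind it; z points along the fingers, y is the line along which they close (so a half turn about z gives the same grasp; the last joint's range is limited). The gripper opens to 88 mm and grips with 3 to 60 N. Pads are 20 mm wide; open, the fingers measure 115 mm over their backs; the gripper's body (75 mm by 178 mm) begins 61 mm behind the grasp point.
Start: joints at [-1.184, 0.423, 1.63, -0, 1.089, -0.019], TCP at [246.737, -574.218, 222.675] pointing down, gripper open.
Joint ranges: [-3, 3], [-0.9, 2.11], [0.09, 2.58], [-1.31, 4.45], [0.11, 2.69], [-2.54, 2.54]. Speed limits (rad/s): [2.39, 2.39, 3.01, 3.14, 3.14, 3.14].

### API

Orientations are given as a rotation vector (axis times angle).
In Python, from workcell import ctrl gives the robot as it stands. The module is installed in compiled form; this text tells all that it offers.
- The arm moves only by the tool servo_tool, never from a script. Its argument "increments" is a list of rows, each a list of 7 numbers: the shift along the world's x, y, z in cm, then the turn, a rotation vector about the world's x, y, z in degrees, then the opening, from -1 (shut) to 1 (fully open). A call has 1 to 20 rows; each row is the pose to reach, as a shift and turn from the pose commanded when the call began; what a row does not reach only later rows make up. A row lasts 1/12 s, in which the tool goes at most 41.7 mm and 7.16 degrees, less where a joint would pass 70% of its speed; a pose out of reach is approached as far as the arm can. A call with a gripper value outside its range is refused whole. The fingers move at their own pace and stop on an object; the grip force is fixed at half the most. Time passes only in rows, so rows that repeat a pose let the fingers close. It gives the time, the measured TCP pose, the force, the opening and the grip force at its end, in the units of the state.
- ctrl.get_obs(): the state, without advancing time (a new reading comes with each control period).
- ctrl.get_image(name): name is "scene" or "top" or "wrist"; returns a dict with "image" (400x640x3 uint8, red, green, blue), "fx", "fy", "cx", "cy" (pixels), "extrinsics" (4x4, takes a point from camera to world coordinates); the wrist camera has in their place "tool_from_camera" (4x4, takes a point from camera to tool coordinates, whose origin is the TCP and whose axes are the flange's). Camera axes: x right, y up, looking along -z (the intrinsics and any distortion apply to the point x, -y, -z); pixel columns grow to the right and rows downward; lengths in mm; the calibration is good to about 2 mm. A picture is of the moment at which its call begins: read the wrist's pose just before it. There is no depth.
- ctrl.close_job(): hands the job in; it is judged then, once.
The state is a dict: "t": time; "qpos": joint angles; "qvel": joint speeds; "joint_torque": joint torques, N m; "ee_pos": TCP position; "orientation": TCP orientation; "ft_force": force on the tool from outside, world axes, zero at the start; "moment": the same for the moment, N m; "width": finger opening in mm; "grasp_force": force on a finger pad.
Only numpy, scipy, OpenCV 4.12 (cv2) and the standard library are available. Lean on these libraries where they do the work, as an engineer would, in place of code of your own. Each camera call takes 0.05 s, during which the arm holds its last target. There are 200 camera calls.

## Working session

There is one attempt and no reset: what is moved stays moved. The work goes in short steps, Python scripts to look and compute and a tool call to move; the robot and the scene stay as the last step left them, time stands still between calls to the robot, and variables do not carry over. Pictures are saved under pics/ and viewed, at most 10 in all, crops included, and the job is handed in when it is done.

Besides the shell and the picture viewer there is one more tool, called by a JSON object that holds its "api" and its "payload". servo_tool: Moves the arm, as the interface text tells. Its arguments: {"type":"object","properties":{"increments":{"type":"array","items":{"type":"array","items":{"type":"number"}}}},"required":["increments"]}

```bash
mkdir -p pics
cat > h.py <<'E'
import numpy as np,cv2
from workcell import ctrl
from scipy.spatial.transform import Rotation as R
def cam(n):
    o=ctrl.get_obs(); d=ctrl.get_image(n)
    if 'extrinsics' in d: T=np.array(d['extrinsics'])
    else:
        W=np.eye(4);W[:3,:3]=R.from_rotvec(o['orientation']).as_matrix();W[:3,3]=o['ee_pos'];T=W@np.array(d['tool_from_camera'])
    return d,T
def plane(d,T,u,v,z):
    r=T[:3,:3]@np.array([(u-d['cx'])/d['fx'],-(v-d['cy'])/d['fy'],-1.]);return T[:3,3]+r*(z-T[2,3])/r[2]
def proj(d,T,p):
    c=np.linalg.inv(T)@np.append(p,1);return np.array([d['cx']+d['fx']*c[0]/-c[2],d['cy']-d['fy']*c[1]/-c[2]])
def save(d,n): cv2.imwrite('pics/'+n+'.png',d['image'][:,:,::-1])
E
python3 - <<'E'
from h import *
import pickle
for n in['scene','top']:
    d,T=cam(n);save(d,n+'0');pickle.dump((d,T),open(n+'.pkl','wb'));print(n,[k for k in d],d['fx'],T.round(3).tolist())
print(ctrl.get_obs())
E
```

```text
scene ['image', 'fx', 'fy', 'cx', 'cy', 'extrinsics'] 479.26057166697734 [[-0.444, -0.577, 0.685, 1545.123], [0.896, -0.287, 0.339, 527.146], [0.001, 0.765, 0.645, 1025.279], [0.0, 0.0, 0.0, 1.0]]
top ['image', 'fx', 'fy', 'cx', 'cy', 'extrinsics'] 456.28382619138114 [[0.012, 0.982, -0.189, 262.208], [-1.0, 0.016, 0.023, 54.545], [0.026, 0.189, 0.982, 1573.563], [0.0, 0.0, 0.0, 1.0]]
{'t': 0.1, 'qpos': array([-1.18397527e+00,  4.23765480e-01,  1.63056481e+00, -3.36640708e-05,
        1.08858278e+00, -1.89894703e-02]), 'qvel': array([-2.09679188e-03,  2.37326211e-04, -2.71235465e-03,  2.77180708e-04,
        8.04594362e-05, -1.55312939e-03]), 'joint_torque': array([ 2.50357789e-04, -5.45615709e+01, -2.74324715e+01,  6.45416742e-02,
        1.87648670e-02, -4.25336157e-05]), 'ee_pos': array([ 246.57031399, -573.79283614,  221.99792005]), 'orientation': array([-3.07587253e+00, -6.32844215e-01,  4.25183658e-04]), 'ft_force': array([0.92241091, 0.79415199, 0.93019817]), 'moment': array([-0.01394661, -0.01816456, -0.01459988]), 'grasp_force': 0.0, 'width': 88.23629517959927}
```

View pics/top0.png

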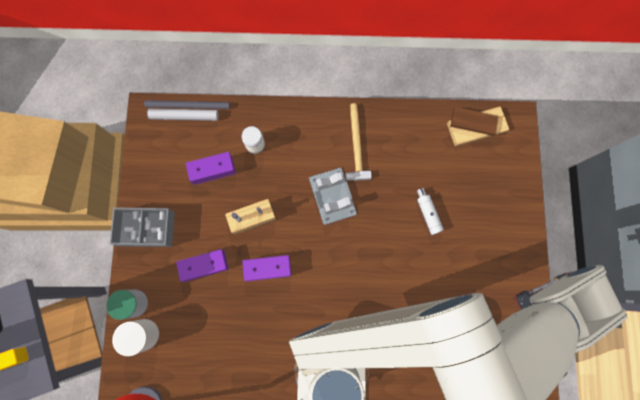

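View pics/scene0.png

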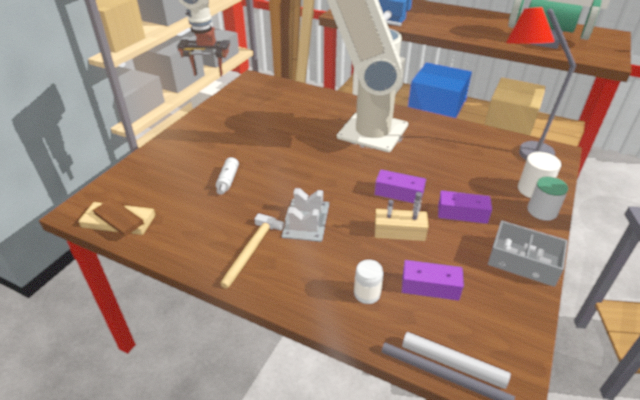

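The top view shows the coupling at (430,212), V-blocks at (333,196) and the real stand at (250,215). The hammer head at (360,175) is right by the V-blocks, and the tin is at (253,140). In the scene view the drift is the right-hand, taller tool at (418,205).

Run:
```python
from h import *
import pickle
d,T=pickle.load(open('top.pkl','rb'));im=d['image'][:,:,::-1]
cs=[]
for (u,v) in[(430,210),(333,196),(250,215)]:
    cs.append(cv2.resize(im[v-32:v+32,u-32:u+32],(264,264),interpolation=cv2.INTER_CUBIC))
cv2.imwrite('pics/c.png',np.hstack(cs))
P=lambda u,v,z:print((u,v,z),plane(d,T,u,v,z).round(1))
P(430,210,22);P(333,196,40);P(250,215,56)
hsv=cv2.cvtColor(d['image'],cv2.COLOR_RGB2HSV)
m=((hsv[...,1]<60)&(hsv[...,2]>110)).astype(np.uint8);w=np.zeros_like(m);w[180:240,405:450]=1
n,l,s,c=cv2.connectedComponentsWithStats(m*w);print(s,c)
m2=((hsv[...,0]>14)&(hsv[...,0]<28)&(hsv[...,2]>150)&(hsv[...,1]>70)).astype(np.uint8);w[:]=0;w[190:240,215:285]=1
k=np.argwhere(m2*w)[:,::-1].astype(np.float32);print(cv2.minAreaRect(k))
```

```text
(430, 210, 22) [ 527.9 -335.7   22. ]
(333, 196, 40) [568.2   2.   40. ]
(250, 215, 56) [495.4 280.1  56. ]
[[     0      0    640    400 255377]
 [   417    188     27     47    623]] [[319.23283616 199.46909863]
 [429.01444623 212.16693419]]
((249.24609375, 215.50808715820312), (21.011112213134766, 46.48454284667969), 70.64100646972656)
```

View pics/c.png

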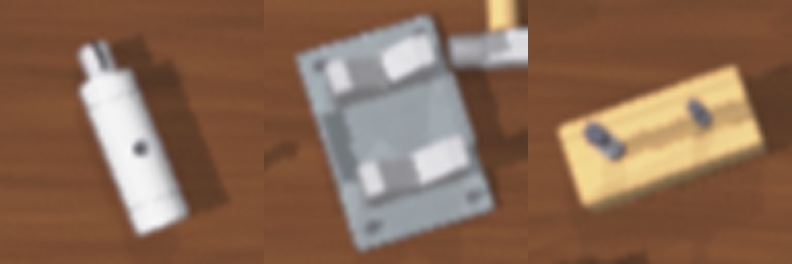

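Run:
```python
from h import *
import pickle
d,T=pickle.load(open('top.pkl','rb'))
def q(i,x,y,z):
    u0,v0=[(398,178),(301,164),(218,183)][i];return plane(d,T,u0+(x+.5)/4.125-.5,v0+(y+.5)/4.125-.5,z)
c=[q(1,*p,8) for p in[(33,54),(166,15),(231,210),(94,250)]]
print('plate',np.mean(c,0).round(1),[np.linalg.norm(c[i]-c[i-1]).round() for i in range(4)])
a=c[1]+c[0]-c[2]-c[3];print('vang',np.degrees(np.arctan2(a[1],a[0])))
h=q(0,140,148,44);e0=q(0,108,85,30);e1=q(0,160,222,30);e2=q(0,95,50,28)
print('coup hole',h,'mid',(e0+e1)/2,np.linalg.norm(e0-e1));a=e2-e1;print(np.degrees(np.arctan2(a[1],a[0])))
# stand
t=[q(2,*p,56) for p in[(32,132),(210,67),(235,140),(58,208)]]
print('stand',np.mean(t,0),[np.linalg.norm(t[i]-t[i-1]).round() for i in range(4)])
a=t[0]-t[1]+t[3]-t[2];print(np.degrees(np.arctan2(a[1],a[0])))
a=a/np.linalg.norm(a);print('drift',np.mean(t,0)+38*a, 'cp',np.mean(t,0)-38*a)
print('drift base pix',q(2,330-264-6,152,56), 'top',q(2,595-528,130,152),q(2,620-528,155,56))
M=R.from_rotvec(ctrl.get_obs()['orientation']).as_matrix();print(M.round(3));d,T=cam('wrist');print(np.array(d['tool_from_camera']).round(3),d['fx'])
```

```text
plate [576.5   3.2   8. ] [np.float64(177.0), np.float64(119.0), np.float64(178.0), np.float64(120.0)]
vang 18.15635125303474
coup hole [ 512.12888882 -335.11460639   44.        ] mid [ 510.068172   -333.36264807   30.        ] 121.8653122142679
18.92136317362859
stand [493.01442436 279.58376025  56.        ] [np.float64(66.0), np.float64(153.0), np.float64(64.0), np.float64(152.0)]
111.93043778776007
drift [478.8221603  314.83400338  56.        ] cp [507.20668843 244.33351712  56.        ]
drift base pix [479.36159761 338.78252119  56.        ] top [482.58219303 316.37368417 152.        ] [477.30946729 312.87776333  56.        ]
[[ 0.919  0.395 -0.001]
 [ 0.395 -0.919  0.001]
 [-0.    -0.001 -1.   ]]
[[   0.       0.961    0.277   75.08 ]
 [   1.       0.      -0.      -1.009]
 [  -0.       0.277   -0.961 -162.324]
 [   0.       0.       0.       1.   ]] 277.505150806553
```

{"api": "servo_tool", "payload": {"increments": [[26.5,24,-8.3,0,0,-4.3,1],[26.5,24,-8.3,0,0,-4.3,1],[26.5,24,-8.3,0,0,-4.3,1],[26.5,24,-8.3,0,0,-4.3,1],[26.5,24,-8.3,0,0,-4.3,1],[26.5,24,-8.3,0,0,-4.3,1],[26.5,24,-8.3,0,0,-4.3,1],[26.5,24,-8.3,0,0,-4.3,1],[26.5,24,-8.3,0,0,-4.3,1],[26.5,24,-8.3,0,0,-4.3,1],[26.5,24,-8.3,0,0,-4.3,1],[26.5,24,-8.3,0,0,-4.3,1],[26.5,24,-8.3,0,0,-4.3,1],[26.5,24,-8.3,0,0,-4.3,1]]}}

```text
t: 1.32
ee_pos: [510.9, -335.4, 140.0]
orientation: [3.099, 0.514, 0.0]
ft_force: [0.2, -0.6, -0.0]
width: 87.7
grasp_force: 0.0
```

Run:
```python
from h import *
import pickle
d,T=cam('wrist');save(d,'w1');o=ctrl.get_obs();pickle.dump((d,T,o),open('w1.pkl','wb'));print(o['ee_pos'],o['orientation'],T.round(2).tolist())
```

```text
[ 510.95425792 -335.36767014  140.06972611] [3.09884302e+00 5.14137242e-01 4.71460625e-04] [[0.32, 0.91, 0.26, 581.55], [-0.95, 0.31, 0.09, -310.2], [0.0, -0.28, 0.96, 302.35], [0.0, 0.0, 0.0, 1.0]]
```

View pics/w1.png

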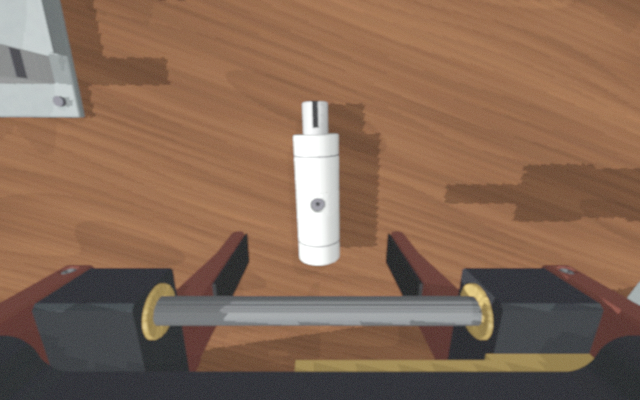

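The coupling is dead ahead, with sleeve columns about 294–340, hole at (318,205) and the stub toward the top. Measuring its edges next.

```bash
cat >> h.py <<'E'
def sleeve(d,T,r0,r1,ua,ub,z,thr=175):
    # midline of silhouette -> tangent planes at axis height z
    g=d['image'].min(2)[:,ua:ub]; L=[];Rr=[]
    for v in range(r0,r1):
        k=np.flatnonzero(g[v]>thr)
        if len(k)>10: L.append((ua+k[0]-.5,v));Rr.append((ua+k[-1]+.5,v))
    out=[]
    for P in(L,Rr):
        P=np.array(P);f=np.polyfit(P[:,1],P[:,0],1);out.append(f)
    return out
def axis(d,T,fs,v0,v1,z):
    # bisector plane of the two tangent planes through camera centre contains the axis
    C=T[:3,3];n=[]
    for f in fs:
        a,b=[plane(d,T,np.polyval(f,v),v,0)-C for v in(v0,v1)];k=np.cross(a,b);n.append(k/np.linalg.norm(k))
    s=np.degrees(np.arccos(abs(n[0]@n[1]))); N=n[0]-n[1] if n[0]@n[1]<0 else n[0]+n[1]
    N/=np.linalg.norm(N) # axis plane: N.(p-C)=0
    # line in z=z
    dirv=np.cross(N,[0,0,1]);dirv/=np.linalg.norm(dirv)
    if dirv[0]<0:dirv=-dirv
    return N,C,dirv,s
E
python3 - <<'E'
from h import *
import pickle
d,T,o=pickle.load(open('w1.pkl','rb'))
fs=sleeve(d,T,160,240,280,352,22);print(fs,[np.polyval(f,205) for f in fs])
N,C,a,s=axis(d,T,fs,160,240,22);print('ang',np.degrees(np.arctan2(a[1],a[0])))
# sanity: distance camera->axis * sin(half) = 22
g=d['image'].max(2).astype(int);w=g[195:216,305:332];ys,xs=np.nonzero(w<150);hu,hv=305+xs.mean(),195+ys.mean();print('hole px',hu,hv,len(xs))
H=plane(d,T,hu,hv,44)
n=np.array([-a[1],a[0],0])
# point on axis plane with z=22 near H
off=N@(np.array([H[0],H[1],22])-C)/(N@n); A=np.array([H[0],H[1],22])-off*n
print('H',H,'axis pt',A,'hole lateral off',off)
p=np.array(o['ee_pos']);print('tcp lateral from axis',(p-A)@n,'along from hole',(p-H)@a)
M=R.from_rotvec(o['orientation']).as_matrix();print('tool ang',np.degrees(np.arctan2(M[1,0],M[0,0])))
D=np.linalg.norm(np.cross(A-C,a));print('apparent diam',2*D*np.sin(np.radians(s if s<90 else 180-s)/2))
E
```

```text
[array([5.14767932e-02, 2.85455380e+02]), array([5.09826481e-16, 3.37500000e+02])] [np.float64(296.00812236286913), np.float64(337.5)]
ang 20.24625955972799
hole px 317.22222222222223 203.5 18
H [ 511.21855102 -334.49672909   44.        ] axis pt [ 510.99454936 -333.88942394   22.        ] hole lateral off -0.6472992222701577
tcp lateral from axis -1.3729680819542969 along from hole -0.5493576745152159
tool ang 18.840567777170673
apparent diam 44.25403197123098
```

{"api": "servo_tool", "payload": {"increments": [[-0.05,0.13,-3,0,0,1.4,1],[-0.05,0.13,-6,0,0,1.4,1],[-0.05,0.13,-9,0,0,1.4,1],[-0.05,0.13,-11.5,0,0,1.4,1],[-0.05,0.13,-13,0,0,1.4,1],[-0.05,0.13,-13.6,0,0,1.4,1],[-0.05,0.13,-13.6,0,0,1.4,1],[-0.05,0.13,-13.6,0,0,1.4,0.7],[-0.05,0.13,-13.6,0,0,1.4,0.4],[-0.05,0.13,-13.6,0,0,1.4,0.25],[-0.05,0.13,-13.6,0,0,1.4,0.18],[-0.05,0.13,-13.6,0,0,1.4,0.15],[-0.05,0.13,-13.6,0,0,1.4,0.12],[-0.05,0.13,-13.6,0,0,1.4,0.12]]}}

```text
t: 2.53
ee_pos: [511.4, -333.0, 4.0]
orientation: [3.092, 0.555, 0.001]
ft_force: [-0.0, -1.2, 1.0]
width: 49.5
grasp_force: 0.0
```

Run:
```python
from h import *
import pickle
d,T=cam('wrist');save(d,'w2');o=ctrl.get_obs();pickle.dump((d,T,o),open('w2.pkl','wb'));print(o['ee_pos'],o['orientation'],o['width'],o['grasp_force'],o['ft_force'])
```

```text
[ 511.35031941 -332.93422397    3.87499692] [3.09194593e+00 5.55099252e-01 3.36232593e-04] 49.61863715711963 0.0 [ 0.52646239  0.41793479 -0.19054864]
```

View pics/w2.png

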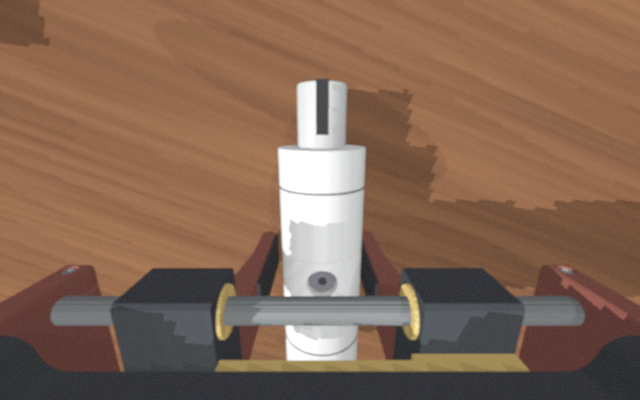

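The sleeve sits centrally between the fingers, with the hole at (322,281) in the middle of its columns (284–360). Closing and lifting.

{"api": "servo_tool", "payload": {"increments": [[0,0,0,0,0,0,0.06],[0,0,0,0,0,0,0.03],[0,0,0,0,0,0,0],[0,0,0,0,0,0,-0.1],[0,0,0,0,0,0,-0.3],[0,0,0,0,0,0,-1],[0,0,0,0,0,0,-1],[0,0,0,0,0,0,-1],[0,0,1,0,0,0,-1],[0,0,4,0,0,0,-1],[0,0,8,0,0,0,-1],[0,0,12,0,0,0,-1],[0,0,14,0,0,0,-1],[0,0,14,0,0,0,-1],[0,0,14,0,0,0,-1]]}}

```text
t: 3.83
ee_pos: [511.0, -332.7, 144.1]
orientation: [3.092, 0.555, 0.001]
ft_force: [1.0, -0.2, -7.1]
width: 42.9
grasp_force: 30.0
```

Run:
```python
from h import *
import pickle
d,T=cam('wrist');save(d,'w3');o=ctrl.get_obs();pickle.dump((d,T,o),open('w3.pkl','wb'));print(o['ee_pos'],o['orientation'],o['width'],o['grasp_force'],o['ft_force'],o['moment'])
```

```text
[ 509.97149409 -332.01360944  142.37639267] [-3.09035142e+00 -5.54697935e-01  2.90279613e-03] 43.19914911438218 29.99752040952444 [ 0.18662535  0.63720056 -8.08743445] [-0.01307597  0.04863276  0.0048696 ]
```

View pics/w3.png

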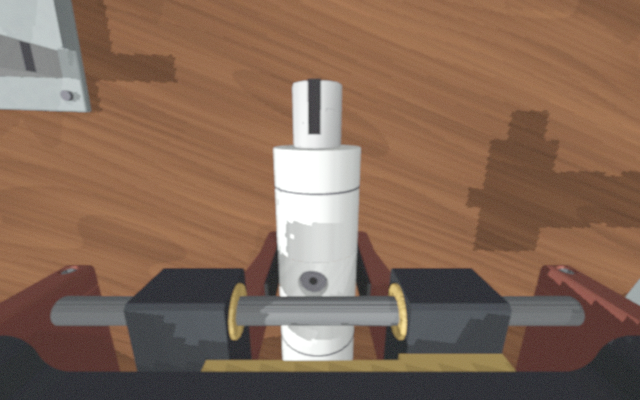

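Run:
```python
from h import *
import pickle
for nm,hc in(('w2',(322,281)),('w3',(313,281))):
    d,T,o=pickle.load(open(nm+'.pkl','rb'))
    u=hc[0]
    fs=sleeve(d,T,195,225,u-60,u+60,0,150)
    g=d['image'].max(2).astype(int);w=g[270:293,u-18:u+19];ys,xs=np.nonzero(w<165);hu,hv=u-18+(xs.min()+xs.max())/2,270+(ys.min()+ys.max())/2
    l,r=[np.polyval(f,hv) for f in fs];print(nm,fs,l,r,hu,hv,np.degrees(np.arcsin((hu-(l+r)/2)/((r-l)/2))))
    for v in(100,110,120):
        k=[u-40+i for i in range(90) if g[v,u-40+i]>165];s=[i for i in range(k[0],k[-1]) if g[v,i]<90];print(v,k[0],k[-1],s and (s[0]+s[-1])/2-(k[0]+k[-1])/2)
    N,C,a,s=axis(d,T,fs,195,225,0);print('normal',N,'ang',np.degrees(np.arctan2(a[1],a[0])))
    M=R.from_rotvec(o['orientation']).as_matrix();print(np.degrees(np.arctan2(M[1,0],M[0,0])))
```

```text
w2 [array([3.55951057e-02, 2.72109492e+02]), array([-4.71635150e-02,  3.71980756e+02])] 282.147311827957 358.68064516129033 322.0 282.0 2.3753930909595233
100 296 344 2.0
110 297 344 1.5
120 297 343 2.0
normal [-0.34617281  0.93805281 -0.01487673] ang 20.25574461530306
20.35585555425844
w3 [array([4.31590656e-02, 2.66124842e+02]), array([-3.33704116e-02,  3.64624435e+02])] 278.274119391917 355.23066370040783 313.0 281.5 -5.59636454315215
100 292 338 -1.5
110 292 338 -1.5
120 292 338 -1.5
normal [-0.35156155  0.93615989  0.00302218] ang 20.582954700493826
20.351813223950213
```

{"api": "servo_tool", "payload": {"increments": [[-0.2,1,1.5,0,0,-0.5,-1],[-0.5,3.5,3.5,0,0,-1,-1],[-0.9,7,5.5,0,0,-1.5,-1],[-1.4,10.8,7,0,0,-2.2,-1],[-1.9,14.6,7.6,0,0,-2.2,-1],[-2.4,18.4,7.6,0,0,-2.2,-1],[-2.9,22.2,7.6,0,0,-2.2,-1],[-3.3,25.7,7.6,0,0,-2.2,-1],[-3.6,28.2,7.6,0,0,-2.2,-1],[-3.8,29.4,7.6,0,0,-2.2,-1],[-3.8,29.7,7.6,0,0,-2.2,-1],[-3.8,29.7,7.6,0,0,-2.2,-1],[-3.8,29.7,7.6,0,0,-2.2,-1],[-3.8,29.7,7.6,0,0,-2.2,-1]]}}

```text
t: 5.05
ee_pos: [473.3, -37.0, 219.2]
orientation: [3.102, 0.494, -0.001]
ft_force: [-0.4, -0.6, -6.5]
width: 42.5
grasp_force: 30.0
```

Run:
```python
from h import *
import pickle
d,T=cam('wrist');save(d,'w4');o=ctrl.get_obs();pickle.dump((d,T,o),open('w4.pkl','wb'));print(o['ee_pos'],o['orientation'],o['width'],o['grasp_force'],o['ft_force'],o['moment'])
```

```text
[473.32997393 -37.04542089 219.31484873] [ 3.10257930e+00  4.93104951e-01 -9.16565549e-04] 43.1469208404402 29.997467435896397 [ 0.52877366  0.05825628 -6.90335355] [0.03868206 0.02325799 0.02158114]
```

View pics/w4.png

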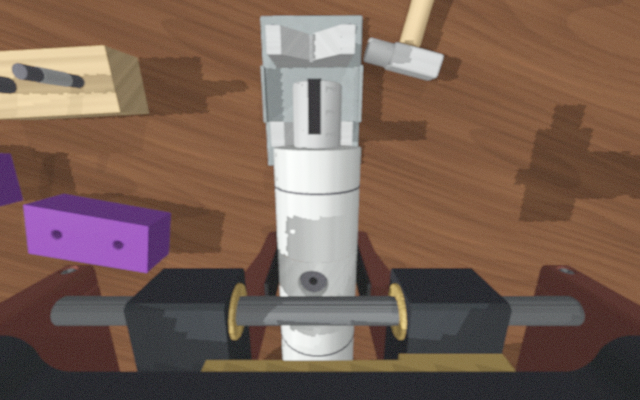

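Run:
```python
from h import *
import pickle
d,T,o=pickle.load(open('w4.pkl','rb'))
for z in(6,8,10):
    A,B=plane(d,T,261,16,z),plane(d,T,362,15.5,z);print(z,A.round(1),B.round(1),np.linalg.norm(A-B),((A+B)/2).round(1))
th=np.radians(18.16);a=np.array([np.cos(th),np.sin(th),0])
A,B=plane(d,T,261,16,8),plane(d,T,362,15.5,8);print('centre',(A+B)/2-88*a, np.degrees(np.arctan2(-(A-B)[0],(A-B)[1])))
A,B=plane(d,T,266,25,78),plane(d,T,354.5,25,78);print('block',A,B,np.linalg.norm(A-B),'centre',(A+B)/2-57*a)
big=cv2.resize(d['image'][5:125,240:380,::-1],None,fx=5,fy=5,interpolation=cv2.INTER_CUBIC)[:600];cv2.imwrite('pics/w4c.png',big)
```

```text
6 [639.4  87.6   6. ] [676.8 -25.3   6. ] 118.98585239197872 [658.1  31.2   6. ]
8 [638.9  87.1   8. ] [676.1 -25.2   8. ] 118.35200368278657 [657.5  30.9   8. ]
10 [638.4  86.6  10. ] [675.4 -25.2  10. ] 117.71815497359448 [656.9  30.7  10. ]
centre [573.89209734   3.50349218   8.        ] 18.340372797426415
block [615.39068182  61.87286091  78.        ] [641.77163143 -18.87339429  78.        ] 84.94652571869004 centre [574.42033398   3.73445001  78.        ]
```

View pics/w4c.png

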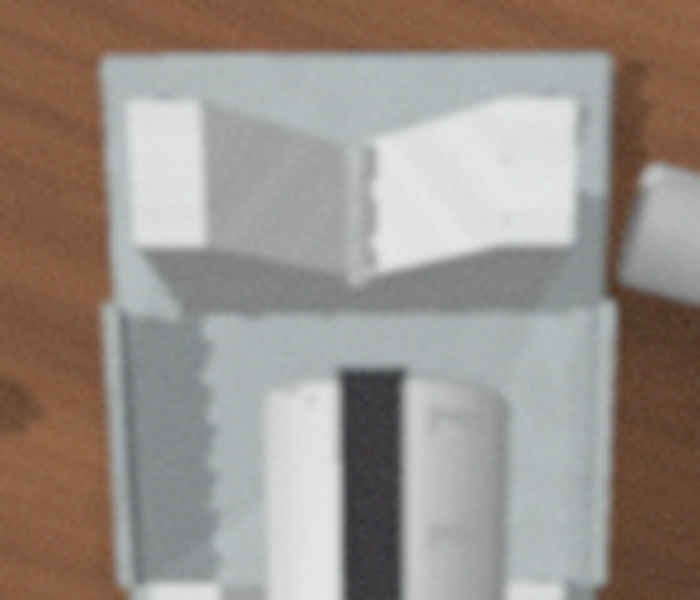

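Run:
```python
from h import *
import pickle
d,T,o=pickle.load(open('w4.pkl','rb'))
p=np.array(o['ee_pos'])
fs=sleeve(d,T,195,225,253,373,0,150);N,C,a,s=axis(d,T,fs,195,225,0)
th=np.radians(18.3);A=np.array([np.cos(th),np.sin(th),0]);n=np.array([-A[1],A[0],0])
print('coupling ang',np.degrees(np.arctan2(a[1],a[0])),o['orientation'],N)
# axis lateral at pinned point: q=p+18z+s*n
q=p+[0,0,18];s=-(N@(q-C))/(N@n);print('coupling axis lateral rel TCP line',s)
H=plane(d,T,313.5,281.5,p[2]+18+22);print('hole along rel TCP',(H-p)@A,'lat',(H-p)@n)
V=np.array([(plane(d,T,260,16,8)+plane(d,T,362.4,16,8))/2-88*A,(plane(d,T,265.4,24.4,78)+plane(d,T,355.6,24.4,78))/2-57*A]);print(V)
for v in V: print('vee rel TCP: along',(v-p)@A,'lat',(v-p)@n)
M=R.from_rotvec(o['orientation']).as_matrix();print('tool',np.degrees(np.arctan2(M[1,0],M[0,0])))
e=[plane(d,T,u,v,78) for u,v in((265.4,24.4),(355.6,24.4))];k=e[1]-e[0];print('vee ang',np.degrees(np.arctan2(k[0]*1,-k[1])))
```

```text
coupling ang 17.676472630885208 [ 3.10257930e+00  4.93104951e-01 -9.16565549e-04] [-3.03641730e-01  9.52785887e-01  8.67685865e-04]
coupling axis lateral rel TCP line 1.6063336741317802
hole along rel TCP -0.6579412518407024 lat 2.716689683282271
[[573.61126034   3.54332293   8.        ]
 [575.01980197   3.52769441  78.        ]]
vee rel TCP: along 107.95416760078541 lat 7.048420085859695
vee rel TCP: along 109.28656567703783 lat 6.591310523059292
tool 18.061414954882828
vee ang 18.092980225991347
```

{"api": "servo_tool", "payload": {"increments": [[1,0.4,0,1,0.3,0,-1],[3,1.2,-0.5,2,0.6,0.2,-1],[5.5,2.2,-2,3,1,0.4,-1],[8,3.2,-4,4.75,1.56,0.4,-1],[9.6,3.9,-6.5,4.75,1.56,0.4,-1],[10.2,4.1,-9,4.75,1.56,0.4,-1],[10.2,4.1,-10.8,4.75,1.56,0.4,-1],[10.2,4.1,-11.5,4.75,1.56,0.4,-1],[10.2,4.1,-11.5,4.75,1.56,0.4,-1],[10.2,4.1,-11.5,4.75,1.56,0.4,-1],[10.2,4.1,-11.5,4.75,1.56,0.4,-1],[10.2,4.1,-11.5,4.75,1.56,0.4,-1]]}}

```text
t: 6.1
ee_pos: [576.3, 4.8, 106.2]
orientation: [-3.016, -0.492, 0.017]
ft_force: [-0.3, 0.5, -6.9]
width: 43.0
grasp_force: 30.0
```

Run:
```python
from h import *
import pickle
d,T=cam('top');save(d,'t5')
o=ctrl.get_obs();print(o['ee_pos'],o['orientation'],o['width'],o['ft_force'])
M=R.from_rotvec(o['orientation']).as_matrix();print(M.round(3));a=np.array(o['ee_pos'])-18*M[:,2];print('axis pt',a)
d,T=cam('wrist');save(d,'w5');pickle.dump((d,T,o),open('w5.pkl','wb'))
```

```text
[576.16634822   4.87662627 106.18226413] [-3.01596031 -0.49232515  0.01716142] 42.72370415361834 [-0.34908525 -0.16622498 -6.38841637]
[[ 0.948  0.317 -0.025]
 [ 0.318 -0.945  0.083]
 [ 0.003 -0.086 -0.996]]
axis pt [576.61362109   3.38919824 124.11512516]
```

View pics/w5.png

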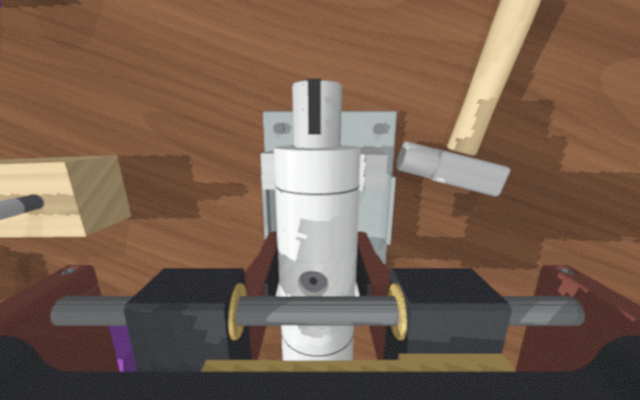

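{"api": "servo_tool", "payload": {"increments": [[0,0,-0.7,0,0,0,-1],[0,0,-1.7,0,0,0,-1],[0,0,-2.7,0,0,0,-1],[0,0,-3.4,0,0,0,-1],[0,0,-3.8,0,0,0,-1],[0,0,-4,0,0,0,-1],[0,0,-4.1,0,0,0,-1],[0,0,-4.1,0,0,0,-1],[0,0,-4.1,0,0,0,-1]]}}

```text
t: 6.95
ee_pos: [575.5, 5.1, 63.9]
orientation: [-3.015, -0.493, 0.02]
ft_force: [0.4, 0.4, -5.6]
width: 42.8
grasp_force: 30.0
```

{"api": "servo_tool", "payload": {"increments": [[0,0,-0.05,0,0,0,-1],[0,0,-0.1,0,0,0,-1],[0,0,-0.15,0,0,0,-1],[0,0,-0.15,0,0,0,-1]]}}

```text
t: 7.28
ee_pos: [575.4, 5.1, 62.3]
orientation: [-3.016, -0.493, 0.021]
ft_force: [1.0, 1.2, -6.1]
width: 42.5
grasp_force: 30.0
```

{"api": "servo_tool", "payload": {"increments": [[0,0,-0.05,0,0,0,-1],[0,0,-0.1,0,0,0,-1],[0,0,-0.1,0,0,0,-1]]}}

```text
t: 7.53
ee_pos: [575.5, 5.0, 61.8]
orientation: [-3.015, -0.492, 0.02]
ft_force: [-2.3, -0.8, 2.3]
width: 43.0
grasp_force: 30.0
```

{"api": "servo_tool", "payload": {"increments": [[0,0,-0.05,0,0,0,-1],[0,0,-0.1,0,0,0,-1],[0,0,-0.1,0,0,0,-1]]}}

```text
t: 7.78
ee_pos: [575.5, 5.0, 61.7]
orientation: [-3.015, -0.492, 0.02]
ft_force: [-6.2, -0.8, 12.0]
width: 42.9
grasp_force: 30.0
```

{"api": "servo_tool", "payload": {"increments": [[0,0,0.1,0,0,0,-1],[0,0,0.1,0,0,0,-1],[0,0,0.1,0,0,0,0.05],[0,0,0.1,0,0,0,0.2],[0,0,0.1,0,0,0,0.4],[0,0,0.1,0,0,0,0.6],[0,0,0.1,0,0,0,0.6],[0,0,0.1,0,0,0,0.6]]}}

```text
t: 8.45
ee_pos: [575.3, 5.1, 61.1]
orientation: [-3.015, -0.493, 0.021]
ft_force: [-0.2, 1.0, -0.7]
width: 70.4
grasp_force: 0.0
```

Run:
```python
from h import *
import pickle
d,T=cam('wrist');save(d,'w6');o=ctrl.get_obs();pickle.dump((d,T,o),open('w6.pkl','wb'));print(o['ee_pos'],o['width'],o['ft_force'])
u=313
for nm in('w5','w6'):
    d,T,o=pickle.load(open(nm+'.pkl','rb'))
    fs=sleeve(d,T,195,225,u-60,u+60,0,150)
    g=d['image'].max(2).astype(int);w=g[268:293,u-25:u+26];ys,xs=np.nonzero(w<140);hu,hv=u-25+(xs.min()+xs.max())/2,268+(ys.min()+ys.max())/2
    print(nm,[np.polyval(f,hv) for f in fs],hu,hv)
    for v in(100,110,120):
        k=[u-40+i for i in range(90) if g[v,u-40+i]>165];s=[i for i in range(k[0],k[-1]) if g[v,i]<90];print(v,k[0],k[-1],s and (s[0]+s[-1])/2-(k[0]+k[-1])/2)
```

```text
[575.25029884   5.1171227   61.0810841 ] 70.0811034676782 [ 0.27375032  0.68235208 -0.05726121]
w5 [np.float64(266.9936225435669), np.float64(372.4999999999999)] 312.5 281.5
100 293 330 2.5
110 293 332 1.5
120 273 362 -3.5
w6 [np.float64(346.34301075268826), np.float64(360.2139784946237)] 313.0 282.0
100 293 331 3.0
110 273 362 -2.5
120 273 362 -3.0
```

{"api": "servo_tool", "payload": {"increments": [[0,0,1,0,0,0,0.7],[0,0,3,0,0,0,0.7],[0,0,6,0,0,0,0.7],[0,0,9,-4.75,-1.56,0,0.7],[0,0,12,-4.75,-1.56,0,0.7],[0,0,12.5,-4.75,-1.56,0,0.7],[0,0,12.5,-4.75,-1.56,0,0.7],[0,0,12.5,-4.75,-1.56,0,0.7]]}}

```text
t: 9.17
ee_pos: [575.1, 5.1, 186.4]
orientation: [-3.1, -0.506, -0.0]
ft_force: [-0.1, 0.1, -0.3]
width: 74.6
grasp_force: 0.0
```

Run:
```python
from h import *
import pickle
d,T=cam('wrist');save(d,'w7');o=ctrl.get_obs();pickle.dump((d,T,o),open('w7.pkl','wb'));print(o['ee_pos'],o['orientation'],o['width'])
d2,T2=cam('top');save(d2,'t7')
a=d['image'][60:340,160:480,::-1];a=cv2.resize(a,(640,560))
cv2.imwrite('pics/m7.png',a)
```

```text
[574.45896771   4.96388012 185.35635569] [-3.10020666e+00 -5.05912390e-01  2.80272754e-03] 74.87465000797731
```

View pics/m7.png

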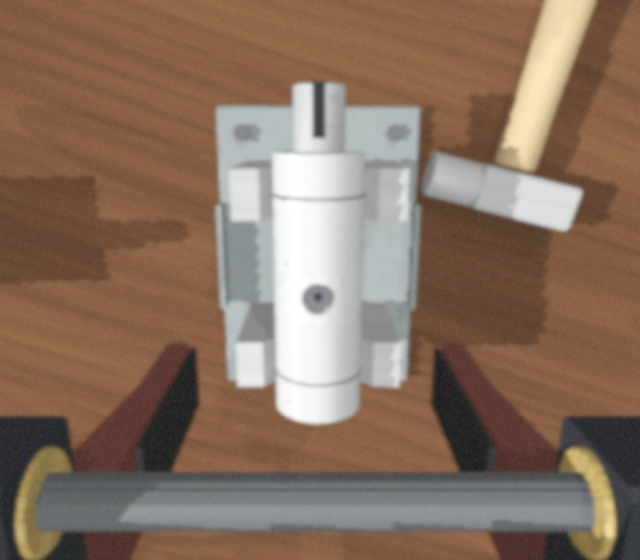

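The coupling lies squarely in both vees, with the hole at crop (317,298) midway between the sleeve edges (275–362), so the pin is upright. Now to the drift.

{"api": "servo_tool", "payload": {"increments": [[-0.5,2,2,0,0,0,0.7],[-1.5,5,4,0,0,0,0.3],[-2.7,9,6.4,0,0,0,0.2],[-4,13,6.4,0,0,0,0.2],[-5.2,17,6.4,0,0,0,0.2],[-6.5,21,6.4,0,0,0,0.2],[-7.7,25,6.4,0,0,0,0.2],[-8.8,28.5,6.4,0,0,0,0.2],[-9.6,31,6.4,0,0,0,0.2],[-9.6,31,6.4,0,0,0,0.2],[-9.6,31,6.4,0,0,0,0.2],[-9.6,31,6.4,0,0,0,0.2],[-9.6,31,6.4,0,0,0,0.2]]}}

```text
t: 10.35
ee_pos: [479.4, 313.7, 249.3]
orientation: [3.1, 0.504, -0.003]
ft_force: [0.0, -0.2, 0.1]
width: 52.4
grasp_force: 0.0
```

Run:
```python
from h import *
import pickle
d,T=cam('wrist');save(d,'w8');o=ctrl.get_obs();pickle.dump((d,T,o),open('w8.pkl','wb'));print(o['ee_pos'],o['orientation'],o['width'])
print('expect top',proj(d,T,[479,315,152]),'base',proj(d,T,[479,315,56]),'cp',proj(d,T,[507,244,118]),proj(d,T,[507,244,56]))
hsv=cv2.cvtColor(d['image'],cv2.COLOR_RGB2HSV)
m=((hsv[...,1]<70)&(hsv[...,2]<175)).astype(np.uint8);m[290:]=0
n,l,s,c=cv2.connectedComponentsWithStats(m)
for i in range(1,n):
    if s[i,4]>60: print(s[i],c[i],cv2.minAreaRect(np.argwhere(l==i)[:,::-1].astype(np.float32)))
# coupling hole with w7
d,T,o=pickle.load(open('w7.pkl','rb'));g=d['image'].max(2)[198:220,305:333];ys,xs=np.nonzero(g<165);u,v=305+(xs.min()+xs.max())/2,198+(ys.min()+ys.max())/2
print('hole',u,v,plane(d,T,u,v,101),o['ee_pos'])
```

```text
[479.5781276  313.6324523  249.58413091] [ 3.10029269e+00  5.03404648e-01 -2.12400402e-03] 52.56691473438752
expect top [316.51105365 203.46075861] base [316.60011026 182.98416725] cp [386.62662832 191.15238818] [375.12978482 179.9173921 ]
[   0   51  164  144 3834] [123.47287428 125.77856025] ((97.3194580078125, 97.59245300292969), (195.9375, 94.2506332397461), 50.35582733154297)
[   0   58  125  132 9682] [ 56.65957447 124.97490188] ((57.269649505615234, 123.75306701660156), (147.99594116210938, 92.83638000488281), 17.007946014404297)
[484 112 107 125 264] [512.65530303 158.43939394] ((515.652099609375, 156.26014709472656), (63.803958892822266, 162.44927978515625), 39.07542037963867)
[606 112  21  34 208] [612.77403846 125.28365385] ((613.7012329101562, 129.37966918945312), (35.4930305480957, 16.74807357788086), 75.0685806274414)
[538 143  31   3  62] [555.29032258 143.61290323] ((553.0, 144.0), (2.0, 30.0), 90.0)
[526 145   8  17  78] [529.6025641  153.03846154] ((529.62939453125, 152.9176483154297), (4.4470744132995605, 16.920578002929688), 12.52880859375)
[ 502  155   76   70 19
[... 633 characters left out ...]
267.90180033] ((266.7255859375, 262.9407653808594), (15.119999885559082, 57.720001220703125), 16.26020622253418)
[359 235  24  55 609] [368.61247947 268.22988506] ((365.7100830078125, 264.2041320800781), (57.53846740722656, 14.846155166625977), 67.38013458251953)
[   0  244   91   46 2226] [ 40.32929021 264.84770889] ((43.85340881347656, 265.4803466796875), (39.15320587158203, 91.2171401977539), 79.2156982421875)
[ 123  268  107   22 1896] [179.34651899 279.22204641] ((176.0, 278.5), (21.0, 106.0), 90.0)
[ 405  269  107   21 1901] [454.09889532 279.19516044] ((458.0, 279.0), (106.0, 20.0), 0.0)
hole 318.5 209.0 [573.59919973   4.12868769 101.        ] [574.45896771   4.96388012 185.35635569]
```

{"api": "servo_tool", "payload": {"increments": [[-0.05,0.18,-1.5,0,0,0,0.2],[-0.05,0.18,-4.5,0,0,0,0.2],[-0.05,0.18,-8,0,0,0,0.2],[-0.05,0.18,-11.5,0,0,0,0.2],[-0.05,0.18,-14.5,0,0,0,0.2],[-0.05,0.18,-16,0,0,0,0.2],[-0.05,0.18,-16.5,0,0,0,0.2],[-0.05,0.18,-16.5,0,0,0,0.2],[-0.05,0.18,-16.5,0,0,0,0.2],[-0.05,0.18,-16.5,0,0,0,0.0],[-0.05,0.18,-16.5,0,0,0,-0.25],[-0.05,0.18,-16.5,0,0,0,-0.4],[-0.05,0.18,-16.5,0,0,0,-0.6],[-0.05,0.18,-16.5,0,0,0,-1],[-0.05,0.18,-16.5,0,0,0,-1],[-0.05,0.18,-16.5,0,0,0,-1],[-0.05,0.18,-16.5,0,0,0,-1]]}}

```text
t: 11.82
ee_pos: [478.9, 317.0, 85.5]
orientation: [-3.1, -0.506, -0.0]
ft_force: [-0.2, -1.1, 4.5]
width: 17.6
grasp_force: 30.0
```

Run:
```python
from h import *
o=ctrl.get_obs();print(o['ee_pos'],o['orientation'],o['width'],o['ft_force'],o['moment'])
```

```text
[478.89324229 316.99999519  85.51188384] [-3.10040978e+00 -5.06465580e-01 -1.47490249e-04] 17.588082182444474 [-0.216221   -1.11712425  4.47175261] [-0.13145275  0.10306018  0.0171147 ]
```

{"api": "servo_tool", "payload": {"increments": [[0,0,0.5,0,0,0,-1],[0,0,2,0,0,0,-1],[0,0,5,0,0,0,-1],[0,0,8.5,0,0,0,-1],[0,0,11.5,0,0,0,-1],[0,0,13,0,0,0,-1],[0.3,-1,13,0,0,0,-1],[1.2,-4,13,0,0,0,-1],[2.4,-8,13,0,0,0,-1],[3.6,-12,13,0,0,0,-1],[4.9,-16,13,0,0,0,-1],[6.1,-20,13,0,0,0,-1],[7.3,-24,13,0,0,0,-1],[8.5,-28,13,0,0,0,-1],[9.3,-30.5,13,0,0,0,-1],[9.58,-31.4,12,0,0,0,-1],[9.58,-31.4,11.3,0,0,0,-1],[9.58,-31.4,11.3,0,0,0,-1],[9.58,-31.4,11.3,0,0,0,-1],[9.58,-31.4,11.3,0,0,0,-1]]}}

```text
t: 13.48
ee_pos: [573.8, 4.3, 197.6]
orientation: [-3.1, -0.509, 0.003]
ft_force: [0.4, -0.6, -2.4]
width: 17.6
grasp_force: 30.0
```

Run:
```python
from h import *
import pickle
d,T=cam('wrist');save(d,'w9');o=ctrl.get_obs();p=np.array(o['ee_pos']);M=R.from_rotvec(o['orientation']).as_matrix();pickle.dump((d,T,o),open('w9.pkl','wb'));print(p,o['orientation'],o['width'],o['ft_force'])
print('expect nose tip',proj(d,T,p+77.5*M[:,2]),'shoulder',proj(d,T,p+29.5*M[:,2]),'TCP',proj(d,T,p),'hole',proj(d,T,[575,3.4,101]))
g=d['image'].max(2).astype(int)
for v in range(190,262,3): print(v,' '.join('%3d'%x for x in g[v,290:346:2]))
d,T=cam('top');save(d,'t9')
import numpy as np
d=cv2.imread('pics/t7.png');e=proj(*cam('top'),[575,3.4,101]);print('top exp',e);u,v=e.round().astype(int);print(d.max(2)[v-5:v+6,u-7:u+8])
```

```text
[574.15949757   4.30963822 198.02995299] [-3.09982961e+00 -5.09430899e-01  1.14087016e-03] 17.76804873578225 [-0.2618518   0.06854382 -2.65901877]
expect nose tip [318.22469737 209.48343234] shoulder [318.46818126 228.91024929] TCP [318.68103922 245.89351968] hole [319.34490994 202.91619776]
190 180 189 185 190 227 246 249 253 255 255 255 253 253 252 248 244 236 232 221 213 203 196 191 183 176 182 192 191
193 178 188 185 190 226 242 247 253 255 255 254 254 253 250 243 239 238 232 222 213 202 193 190 186 176 179 191 194
196 169 189 186 192 225 242 251 255 255 255 255 255 251 242 239 241 238 230 223 215 201 196 192 188 177 182 192 192
199 181 186 187 189 225 247 254 254 255 255 255 230 167 153 149 147 159 199 220 213 203 194 189 182 176 187 193 192
202 158 182 187 189 224 247 250 255 255 255 239 163 149 134  93 121 145 146 189 215 203 194 189 183 174 182 193 194
205 172 186 186 189 223 244 251 255 255 255 236 157 151 143 119 136 153 149 193 215 202 194 187 182 174 186 193 194
208 130 134 130 142 214 247 253 255 255 255 253 212 169 161 143 146 161 197 217 213 204 195 190 183 168 148 143
[... 2006 characters left out ...]
29717]
[[246 245 244 243 242 241 239 237 235 234 233 230 228 226 224]
 [246 244 243 242 240 239 235 226 218 214 208 196 191 189 187]
 [244 241 240 236 224 216 198 179 168 165 159 149 147 144 143]
 [239 224 211 197 179 170 161 158 157 153 153 151 151 148 143]
 [214 179 165 168 171 176 178 181 183 180 179 181 183 182 177]
 [179 169 176 189 199 206 207 206 207 206 205 203 204 203 201]
 [189 195 205 210 211 211 210 210 210 209 208 205 206 204 204]
 [210 211 213 212 211 210 208 208 208 207 205 205 203 203 202]
 [214 214 213 211 209 208 207 207 206 206 204 203 202 202 201]
 [214 214 213 210 208 208 206 205 205 205 204 203 202 201 201]
 [214 213 212 210 208 207 206 206 205 205 204 203 203 202 201]]
```

Run:
```python
from h import *
import pickle
d,T,o=pickle.load(open('w9.pkl','rb'));p=np.array(o['ee_pos'])
th=np.radians(18.5);A=np.array([np.cos(th),np.sin(th),0]);n=np.array([-A[1],A[0],0])
H=plane(d,T,318.8,204.3,101)
print('hole',H,'rel tcp',(H-p)@A,(H-p)@n)
for v,dz in((211,74),(214,66),(217,59)):
    q=plane(d,T,317.7,v,p[2]-dz);print('nose lat rel tcp',(q-p)@n)
q=plane(d,T,316.5+1.5,235,p[2]-10);print('body lat',(q-p)@n)
g=d['image'].max(2).astype(int)
for v in range(206,213): print(v,g[v,306:332])
q=plane(d,T,317.7,209.5,p[2]-77.5);print('tip at expected row: along',(q-p)@A)
```

```text
hole [573.5057425    3.45109933 101.        ] rel tcp -0.8923897870285694 -0.6067332168692784
nose lat rel tcp 0.5014847966449549
nose lat rel tcp 0.5139404713463079
nose lat rel tcp 0.5242068113735395
body lat 0.4178048569123308
206 [255 255 255 254 239 208 165 150 156 156 149 142 140 143 148 150 152 150
 158 181 206 216 213 208 203 198]
207 [255 255 255 255 245 222 188 162 157 162 156 152 143 145 149 150 154 160
 174 198 213 216 213 207 204 196]
208 [255 255 255 255 253 241 212 182 169 167 161 152 143 143 146 150 161 177
 197 212 217 218 213 208 204 197]
209 [255 255 255 255 255 253 233 204 182 173 161 151 147 141 141 153 175 196
 213 219 222 218 213 209 202 198]
210 [255 255 255 255 255 255 242 216 192 172 162 150 143 140 144 161 187 210
 220 223 224 219 215 207 201 194]
211 [255 255 255 255 255 255 246 220 193 171 161 149 144 141 149 172 202 219
 225 225 224 221 214 208 201 197]
212 [255 255 255 255 255 255 244 222 191 172 156 143 142 140 151 178 210 227
 227 226 223 218 215 207 202 196]
tip at expected row: along -0.0703827449246703
```

{"api": "servo_tool", "payload": {"increments": [[-0.08,0,0,0,0,0,-1],[-0.08,0,-0.3,0,0,0,-1],[-0.08,0,-0.7,0,0,0,-1],[-0.08,0,-1.2,0,0,0,-1],[-0.08,0,-1.6,0,0,0,-1],[-0.08,0,-1.9,0,0,0,-1],[-0.08,0,-2.1,0,0,0,-1],[-0.08,0,-2.3,0,0,0,-1],[-0.08,0,-2.5,0,0,0,-1],[-0.08,0,-2.7,0,0,0,-1]]}}

```text
t: 14.47
ee_pos: [574.0, 2.6, 172.4]
orientation: [3.1, 0.506, 0.0]
ft_force: [-4.1, -0.4, 12.7]
width: 17.3
grasp_force: 30.0
```

{"api": "servo_tool", "payload": {"increments": [[0,0,-0.15,0,0,0,-1],[0,0,-0.3,0,0,0,-1],[0,0,-0.45,0,0,0,-1],[0,0,-0.6,0,0,0,-1],[0,0,-0.75,0,0,0,-1],[0,0,-0.9,0,0,0,-1]]}}

```text
t: 14.97
ee_pos: [574.0, 2.6, 163.5]
orientation: [3.1, 0.506, 0.0]
ft_force: [-3.6, -0.3, 11.6]
width: 17.7
grasp_force: 30.0
```

{"api": "servo_tool", "payload": {"increments": [[0,0,-0.15,0,0,0,-1],[0,0,-0.3,0,0,0,-1],[0,0,-0.45,0,0,0,-1],[0,0,-0.6,0,0,0,-1],[0,0,-0.75,0,0,0,-1],[0,0,-0.9,0,0,0,-1],[0,0,-1.05,0,0,0,-1],[0,0,-1.2,0,0,0,-1],[0,0,-1.35,0,0,0,-1],[0,0,-1.5,0,0,0,-1],[0,0,-1.5,0,0,0,-1],[0,0,-1.5,0,0,0,-1]]}}

```text
t: 15.97
ee_pos: [573.6, 2.9, 146.8]
orientation: [-3.1, -0.506, 0.001]
ft_force: [0.7, -0.2, -1.3]
width: 17.6
grasp_force: 30.0
```

{"api": "servo_tool", "payload": {"increments": [[0,0,0.5,0,0,0,-1],[0,0,1.5,0,0,0,-1],[0,0,3,0,0,0,-1],[0,0,4.5,0,0,0,-1],[0,0,5.1,0,0,0,-1],[0,0,5.1,0,0,0,-1],[0,0,5.1,0,0,0,-1],[0,0,5.1,0,0,0,-1],[0,0,5.1,0,0,0,-1]]}}

```text
t: 16.72
ee_pos: [573.1, 2.9, 197.4]
orientation: [-3.1, -0.506, 0.003]
ft_force: [0.1, -0.5, -2.5]
width: 17.6
grasp_force: 30.0
```

Run:
```python
from h import *
import pickle
d,T=cam('wrist');save(d,'w10');o=ctrl.get_obs();p=np.array(o['ee_pos']);pickle.dump((d,T,o),open('w10.pkl','wb'));print(p,o['orientation'],o['ft_force'])
g=d['image'].max(2).astype(int)
for v in range(190,232,2): print(v,' '.join('%3d'%x for x in g[v,300:336:2]))
# scene: pin in pan? steel pixels diff around pan before/after
d0,T0=pickle.load(open('scene.pkl','rb'));d1,T1=cam('scene');save(d1,'s10')
print(proj(d1,T1,[574,3,8]),proj(d1,T1,[574,3,80]))
```

```text
[573.20655055   2.90604572 197.35725865] [-3.10026620e+00 -5.06349452e-01  2.75562940e-03] [-0.71553912  0.80466738 -2.32231596]
190 247 248 255 255 255 253 250 253 250 247 242 234 225 216 208 198 195 187
192 246 249 255 255 255 255 251 253 250 246 243 235 226 219 207 197 192 186
194 246 254 255 255 255 255 255 252 248 248 244 236 227 220 208 193 194 186
196 249 255 255 255 255 255 248 228 217 219 226 228 227 219 205 197 192 186
198 252 255 254 255 255 246 196 167 176 177 179 187 218 218 207 198 192 187
200 251 253 255 255 255 213 148 145 147 149 146 146 183 213 209 198 192 188
202 248 252 255 255 253 186 141 148 143 144 141 145 169 212 209 196 191 187
204 248 253 255 255 251 189 147 149 145 144 143 146 189 217 208 198 191 185
206 249 255 255 255 254 216 162 157 153 143 147 163 211 216 207 198 189 184
208 250 254 255 255 255 245 191 173 158 144 153 199 222 217 207 196 190 186
210 251 253 254 255 255 255 237 187 158 143 149 205 225 221 205 195 191 186
212 250 251 255 255 255 255 244 194 158 145 150 205 224 220 208 196 193 182
214 250 252 255 255 255 255 240 188 154 141 148 205 226 214 208 197 189 185
216 249 252 255 255 255 251 234 185 155 140 146 200 224 213 201 196 188 184
218 250 252 255 255 253 247 228 179 147 133 142 200 225 211 202 194 188 181
220 250 253 255 254 249 236 193 128 102  96 102 157 211 212 201 192 189 182
222 250 252 252 253 234 167 102  95  88  87  80  88 137 189 198 192 188 184
224 249 253 251 238 171 106  99  93  87  83  86  81  81 119 179 196 189 185
226 249 250 248 213 117 109  98  89  86  86  86  83  84  86 155 193 188 186
228 250 251 245 189 107 102 101  97  96 101  92  87  80  78 125 185 192 180
230 247 249 238 163 110 117 138 144 131 143 160 133 106  86  99 174 188 181
[306.35974677 217.92489681] [305.98497676 200.44429921]
```

{"api": "servo_tool", "payload": {"increments": [[0,0,1,0,0,0,-1],[-0.4,1.4,1.7,0,0,0,-1],[-1.3,4.4,1.7,0,0,0,-1],[-2.5,8.4,1.7,0,0,0,-1],[-3.7,12.4,1.7,0,0,0,-1],[-5,16.4,1.7,0,0,0,-1],[-6.2,20.4,1.7,0,0,0,-1],[-7.4,24.4,1.7,0,0,0,-1],[-8.5,28,1.7,0,0,0,-1],[-9.2,30.4,1.7,0,0,0,-1],[-9.5,31.4,1,0,0,0,-1],[-9.5,31.4,-1,0,0,0,-1],[-9.5,31.4,-3,0,0,0,-1],[-9.5,31.4,-4.5,0,0,0,-1],[-9.5,31.4,-5,0,0,0,-1],[-9.5,31.4,-5,0,0,0,-1],[-9.5,31.4,-5,0,0,0,-1],[-9.5,31.4,-5,0,0,0,-1],[-9.5,31.4,-5,0,0,0,-1]]}}

```text
t: 18.4
ee_pos: [479.5, 317.1, 149.3]
orientation: [-3.1, -0.506, -0.002]
ft_force: [0.4, -0.2, -1.6]
width: 17.7
grasp_force: 30.0
```

Run:
```python
from h import *
import pickle
d,T=cam('wrist');save(d,'w11');o=ctrl.get_obs();p=np.array(o['ee_pos']);pickle.dump((d,T,o),open('w11.pkl','wb'));print(p,o['orientation'],o['ft_force'])
print('hole exp',proj(d,T,[478.8,316.5,56]),'nose tip',proj(d,T,p-[0,0,77.5]))
im=d['image'].astype(int)
u,v=proj(d,T,[478.8,316.5,56]).round().astype(int)
for r in range(v-14,v+22,2): print(r,' '.join('%3d'%x for x in im[r,u-24:u+26:2,0]-0*im[r,u-24:u+26:2,2]),u-24)
```

```text
[479.39475554 317.09865239 149.24821977] [-3.09992113e+00 -5.05787862e-01 -2.20988385e-03] [ 0.05403869 -0.28120263 -1.55095709]
hole exp [318.43793554 205.85118707] nose tip [318.09712188 209.98019421]
192 255 255 255 255 255 255 255 255 255 255 255 255 255 255 255 255 255 255 255 255 255 255 255 255 255 294
194 255 255 255 255 255 255 255 255 255 255 255 255 255 255 255 255 255 255 255 255 255 255 255 255 255 294
196 255 255 255 255 255 255 255 255 255 255 255 255 255 255 255 255 255 255 255 255 255 255 255 255 255 294
198 255 255 255 255 255 255 255 255 255 255 255 255 255 255 255 255 255 255 255 255 255 255 255 255 255 294
200 255 255 255 255 255 255 255 255 255 254 223 199 206 237 255 255 255 255 255 255 255 255 255 255 255 294
202 255 255 255 255 255 255 255 255 250 203 162 154 157 168 230 255 255 255 255 255 255 255 255 252 242 294
204 255 255 255 255 255 255 255 255 232 171 162 158 155 157 194 255 255 255 255 255 255 255 244 223 220 294
206 255 255 255 255 255 255 255 255 227 177 167 170 162 159 199 255 253 255 255 255 255 255 231 223 222 294
208 255 255 255 255 255 255 255 2
[... 346 characters left out ...]
 169 241 255 255 255 255 255 255 255 255 255 255 294
216 255 255 255 255 255 255 255 255 255 248 204 173 158 164 237 255 255 255 255 255 255 255 255 255 255 294
218 255 255 255 255 255 255 255 255 255 244 199 160 149 161 234 255 255 255 255 255 255 255 255 255 255 294
220 255 255 255 255 255 255 255 255 245 207 144 107 104 118 186 253 255 255 255 255 255 255 255 255 255 294
222 255 255 255 255 255 255 255 239 176 117 107  98  90  89 101 174 243 255 255 255 255 255 255 255 255 294
224 255 255 255 255 255 255 251 179 118 110 103  96  91  90  93  93 161 247 255 255 255 255 255 255 255 294
226 255 255 255 255 255 255 228 126 116 108 103  97  91  88  89  87 101 220 255 255 255 255 255 255 255 294
```

{"api": "servo_tool", "payload": {"increments": [[-0.03,0.08,0,0,0,0,-1],[-0.03,0.08,-0.5,0,0,0,-1],[-0.03,0.08,-1,0,0,0,-1],[-0.03,0.08,-1.4,0,0,0,-1],[-0.03,0.08,-1.8,0,0,0,-1],[-0.03,0.08,-2.2,0,0,0,-1],[-0.03,0.08,-2.2,0,0,0,-1]]}}

```text
t: 19.03
ee_pos: [477.8, 317.3, 125.0]
orientation: [3.1, 0.506, -0.003]
ft_force: [0.7, -0.7, -2.5]
width: 17.7
grasp_force: 30.0
```

{"api": "servo_tool", "payload": {"increments": [[0,0,-0.5,0,0,0,-1],[0,0,-1.2,0,0,0,-1],[0,0,-2,0,0,0,-1],[0,0,-2.8,0,0,0,-1],[0,0,-3.4,0,0,0,-1],[0,0,-3.7,0,0,0,-1],[0,0,-3.8,0,0,0,-1],[0,0,-3.8,0,0,0,-1]]}}

```text
t: 19.7
ee_pos: [478.3, 317.6, 87.8]
orientation: [3.1, 0.506, -0.001]
ft_force: [0.4, 1.2, -1.4]
width: 17.7
grasp_force: 30.0
```

{"api": "servo_tool", "payload": {"increments": [[0,0,-0.1,0,0,0,-1],[0,0,-0.2,0,0,0,-1],[0,0,-0.25,0,0,0,-1],[0,0,-0.25,0,0,0,-1]]}}

```text
t: 20.03
ee_pos: [478.5, 317.7, 85.8]
orientation: [-3.1, -0.506, -0.0]
ft_force: [-0.3, 0.1, -2.3]
width: 17.3
grasp_force: 30.0
```

{"api": "servo_tool", "payload": {"increments": [[0,0,-0.05,0,0,0,-1],[0,0,-0.1,0,0,0,-1],[0,0,-0.1,0,0,0,-1]]}}

```text
t: 20.28
ee_pos: [478.6, 317.8, 85.5]
orientation: [-3.1, -0.506, -0.0]
ft_force: [-1.7, -1.1, 5.0]
width: 17.8
grasp_force: 30.0
```

Seated. Now release slowly to the same opening and rise.

{"api": "servo_tool", "payload": {"increments": [[0,0,0,0,0,0,-0.55],[0,0,0,0,0,0,-0.45],[0,0,0,0,0,0,-0.2],[0,0,0,0,0,0,0.1],[0,0,0,0,0,0,0.2],[0,0,0,0,0,0,0.2],[0,0,1.5,0,0,0,0.2],[0,0,4.5,0,0,0,0.2],[0,0,8.5,0,0,0,0.2],[0,0,12.5,0,0,0,0.2],[0,0,15.5,0,0,0,0.2],[0,0,16.5,0,0,0,0.2],[0,0,16.5,0,0,0,0.2],[0,0,16.5,0,0,0,0.2],[0,0,16.5,0,0,0,0.2]]}}

```text
t: 21.53
ee_pos: [477.4, 317.0, 247.5]
orientation: [3.099, 0.506, -0.005]
ft_force: [-0.1, -0.8, -0.1]
width: 52.7
grasp_force: 0.0
```

Run:
```python
from h import *
import pickle
d,T=cam('wrist');save(d,'w12');o=ctrl.get_obs();print(o['ee_pos'],o['orientation'],o['width'],o['ft_force'])
print('expect top',proj(d,T,[479,316,152]),'base',proj(d,T,[479,316,56]))
hsv=cv2.cvtColor(d['image'],cv2.COLOR_RGB2HSV)
m=((hsv[...,1]<70)&(hsv[...,2]<175)).astype(np.uint8);m[290:]=0
n,l,s,c=cv2.connectedComponentsWithStats(m)
for i in range(1,n):
    if s[i,4]>150 and 290<c[i][0]<400 and c[i][1]<230: print(s[i],c[i])
# scene camera: look for the pin in the gap under the coupling
d0,T0=pickle.load(open('scene.pkl','rb'));d1,T1=cam('scene')
g=d1['image'].max(2);print('pan px',proj(d1,T1,[574,3,8]),proj(d1,T1,[574-18,3+55,22]),proj(d1,T1,[574+18,3-55,22]))
for r in range(200,240,2): print(r,' '.join('%3d'%x for x in g[r,284:332:2]),'|',' '.join('%3d'%x for x in d0['image'].max(2)[r,284:332:2]))
```

```text
[477.27182034 316.95108685 247.27234016] [ 3.09885259  0.50612159 -0.00637942] 52.7610300682405 [0.74452235 0.11552733 0.03234501]
expect top [319.4401337  202.63041538] base [318.76610859 182.11873417]
[372 176  21  20 222] [382.21171171 185.77477477]
[309 189  17  23 299] [316.93979933 200.53511706]
pan px [306.35974677 217.92489681] [324.7363404  216.43387519] [287.99672894 212.80387266]
200 153 156 148 142 166 170 160 172 194 203 203 202 197 185 167 153 154 163 168 169 150 152 152 155 | 153 155 153 147 168 171 165 166 164 164 178 190 173 169 165 165 166 167 171 174 153 156 159 155
202 149 152 152 144 167 163 163 181 197 209 211 203 195 185 161 150 147 156 163 164 158 174 165 156 | 153 154 153 145 171 166 166 164 165 166 165 174 171 168 165 163 164 164 165 168 162 177 168 156
204 138 149 141 149 178 173 168 184 208 227 236 237 203 179 161 151 153 152 160 153 154 185 170 155 | 151 155 145 148 183 175 166 166 165 166 166 167 167 168 168 164 166 166 166 151 158 189 170 158
206 137 138 142 151 165 165 167 192 215 233 245 246 213 174 156 154 152 151 167 188 182 194 173 157 | 144 145 14
[... 2553 characters left out ...]
 155 155 | 181 166 162 188 193 191 191 189 191 190 191 191 187 187 190 188 188 198 201 195 158 155 157 158
234 180 173 173 187 189 188 188 187 190 189 187 192 192 194 194 189 175 181 195 178 152 152 149 152 | 185 177 178 191 192 189 189 189 192 192 191 194 195 195 197 192 179 183 198 181 157 152 154 150
236 177 179 182 184 184 186 188 189 190 189 191 190 194 194 192 175 152 171 197 174 152 152 152 150 | 179 181 184 185 189 187 192 190 194 191 192 194 195 197 196 177 158 173 198 177 157 157 152 155
238 146 146 147 148 153 156 157 158 165 167 177 179 182 188 189 189 189 190 192 173 154 153 156 156 | 151 152 150 148 154 159 162 162 165 170 177 184 185 191 191 193 193 195 194 173 154 157 158 154
```

```bash
python3 -c "
from h import *
print(ctrl.close_job())"
```

```text
the job is handed in; nothing more can be done
None
```

I handed the job in at about 22 s, but `close_job()` gave no verdict: the coupling lies in both vees, the pin appears to be standing in the pan, and the drift is back in its own hole, with the last two checked only from pixel values because my picture views had run out.

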